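# Lock the telescope test stand with its quarter-turn toggle

### The job

Take the orange T-toggle out of the wooden rack, pass its crossbar lengthwise down through the slot in the telescope stand's anchor block, press it gently against the sprung pad underneath, give it a quarter turn and let go, so that the spring draws the crossbar up into its notch across the slot and the toggle holds, upright. Never press or bump the stand hard (stay under 40 N), and leave the grey-handled key and everything else where it is.

Things in the scene. Friction and masses are not known exactly. Their poses are not given: they have to be found in the camera images.
- toggle: Loose steel T-toggle, ORANGE handle, 82 mm tall, about 80 g, upright in a rack socket (2 mm play; lift straight up 40 mm to free). Origin: under its foot; z up; x along crossbar and handle. Crossbar 30 (x) x 8 (y) mm, z 0 to 7, lowest 2 mm narrowed to 26 x 6. Shank 7 mm round. Handle 46 (x) x 14 (y) mm, z 60 to 82: pinch it along y. Half a turn about z looks the same.
- toggle_grip (a point): Centre of the orange handle, 71 mm above the toggle's origin.
- tee (a point): Centre of the toggle's crossbar, 3.5 mm above the toggle's origin.
- grey_key: The same kind of toggle with a GREY handle in the other rack socket; not wanted, leave it there.
- rack: Fixed wooden block 62 (x) x 156 (y) x 30 mm high, origin under its centre. Two sockets 35 x 12 mm (long along its x) at y = +50 and -50 mm, floor 6 mm above the table. Which key is in which socket varies.
- stand: Fixed telescope stand. Origin: on the table at the middle of its hollow grey anchor block, 122 (x) x 76 (y) x 40 mm high; base plate 260 x 140 x 8 mm, x -85 to +175. On the block lies an aluminium slot plate 92 x 66 x 6 mm, underside 40 mm and top 46 mm above the table. A telescope on a cradle lies along y at x = +135 mm, 75 to 123 mm high.
- slot_mark (a point): Fixed point of the stand at its x = y = 0, 46 mm up, level with the slot plate's top. The slot, 32 mm long (stand's x) x 11 mm wide, 1 mm chamfer, is centred on y = 0, but the plate was clamped by hand: its centre lies anywhere from -10 to +10 mm along the stand's x from here. That is not measured: find it by feel (or see it roughly). The plate will not shift.
- pad_mark (a point): Fixed point of the stand, 38 mm up at its x = y = 0: height of the top of a red pad, 34 mm across, on a spring under the middle of the slot when free. It can be pushed 12 mm down: 3 N to start, about 10 N at its hard stop.
- notch_mark (a point): Fixed point of the stand, 33 mm up at its x = y = 0: height of the toggle's origin when held. Under the plate ridges 3 mm deep (down to 37 mm) border a notch 14 mm wide that crosses the slot's middle along the stand's y. To turn (either way), the toggle's origin must be between 30 and 26 mm up. Let go within 10 degrees of square across, the pad lifts it into the notch.
- yellow_carton: Bystander: yellow carton 90 x 70 x 60 mm, origin under its centre.
- green_carton: Bystander: dark green carton 120 x 80 x 50 mm, origin under its centre.
- brown_carton: Bystander: brown carton 100 x 100 x 80 mm, origin under its centre.
- binoculars: Bystander: black binoculars standing on end, 110 mm tall, origin under the centre.
- lens_cleaner: Bystander: small blue bottle, 36 mm across, 100 mm tall.
- parts_bowl: Bystander: white bowl 90 mm across, 35 mm high.
- screwdriver: Bystander: red-handled screwdriver 180 mm long, lying.
Things that resemble listed ones, but are neither listed nor needed, are in the scene too. What is meant by the toggle is not yellow, and is the smaller of those in its own colour.

How it is judged (in metres and radians):
On the way:
1. the toggle's crossbar has been passed lengthwise through the slot, below the plate (z of tee in the frame of stand below 0.0345 m and horizontal distance between tee and stand below 0.016 m and angle between the x axis of toggle and the x axis of stand, either way round below 0.3 rad), for 0.05 s.
At the end, for the whole second after the job is handed in: The released toggle stands upright (within 7 degrees) and still; its crossbar lies under the slot plate, across the slot (within 14 degrees of square), lifted by the spring into the notch: crossbar centre 34.8 to 38.5 mm above the table, within 16 mm of the stand's origin (z of tee in the frame of stand between 0.0348 and 0.0385 m and horizontal distance between tee and stand below 0.016 m and angle between the x axis of toggle and the y axis of stand, either way round below 0.25 rad and angle between toggle's own z axis and vertical below 0.12 rad and linear speed of toggle below 0.02 m/s and contact force between toggle and stand above 1.5 N); the robot touches nothing.
It fails at once if the stand is pressed or bumped with more than 40 N (contact force between stand and toggle above 40 N or contact force between stand and the arm above 40 N or contact force between stand and the fingers above 40 N).
It fails at once if the grey-handled key is moved more than 20 mm (distance of grey_key from where it was at the start of the episode above 0.02 m).
It fails at once if a bystander is moved more than 30 mm (distance of any of yellow_carton, green_carton, brown_carton, binoculars, lens_cleaner, parts_bowl, screwdriver from where it was at the start of the episode above 0.03 m).
It also fails if it takes over 67 s, if anything falls off the work surface, if the arm or the gripper's body presses on something with over 40 N, if the wrist force passes 120 N, or if a joint passes its speed limit or range.

### The arm

A 7-joint arm with a two-finger parallel gripper is mounted at the origin on the work surface. World frame = base frame: x ahead of the robot, y to its left, z up, the work surface at z = 0. Lengths are in mm, angles in rad, forces in N, time in s.
With the tool pointing down it reaches from about 400 to 875 mm from the base axis. Payload 4.4 kg.
Tool frame: the origin (TCP) lies on the centre line of the jaws, within the pads' length; the fingertips stand 19 mm ahead of it and the grasp point (between the pads) is the TCP; z points along the fingers, y is the line along which they close (so a half turn about z gives the same grasp; the last joint's range is limited). The gripper opens to 85 mm and grips with 20 to 120 N. Pads are 22 mm wide; open, the fingers measure 114 mm over their backs; the gripper's body (76 mm by 85 mm) begins 54 mm behind the grasp point. The pads swing forward as they close: fully open they stand 13 mm farther back than shut.
Start: joints at [1.248, 0.628, 0.038, 1.517, -0.027, 0.996, -0.02], TCP at [165.118, -628.692, 250.313] pointing down, gripper open.
Joint ranges: [-3.06, 3.06], [-0.37, 2.12], [-1.25, 1.32], [0.18, 2.47], [-1.1, 4.24], [0.23, 1.98], [-2.94, 2.94]. Speed limits (rad/s): [2.57, 2.57, 3.14, 3.14, 3.14, 3.14, 3.14].

### API

Orientations are given as [roll, pitch, yaw] about the fixed x, y, z axes, in that order (R = Rz(yaw) Ry(pitch) Rx(roll)).
In Python, from cell import ctrl, viewer, silhouettes gives the robot as it stands.
- The arm moves only by the shell command python3 -m creep 'ROWS'. ROWS is JSON, a list of rows, each an object with "jaw": the gripper command: -1 is shut, 1 is fully open, values between are in proportion; "xyz": the shift along the tool's x, y, z in mm, a list of three; "angular": the turn, a rotation vector about the tool's x, y, z in rad, a list of three. In form: [{"jaw": jaw, "xyz": [tx, ty, tz], "angular": [rx, ry, rz]}, ...]. A call has 1 to 12 rows; each row is the pose to reach, as a shift and turn from the pose commanded when the call began, along the tool's axes at that moment; what a row does not reach only later rows make up. A row lasts 1/8 s, in which the tool goes at most 62.5 mm and 10.7 degrees, less where a joint would pass 70% of its speed; a pose out of reach is approached as far as the arm can. A call with a gripper value outside its range is refused whole. The fingers move at their own pace and stop on an object; the grip force is fixed at half the most. Time passes only in rows, so rows that repeat a pose let the fingers close. It gives the time, the measured TCP pose, the force, the opening and the grip force at its end, in the units of the state.
- ctrl.read_state(): the state, without advancing time (a new reading comes with each control period).
- viewer.get_image(name): name is "scene" or "top" or "wrist"; returns (picture, depth): 384x512x3 uint8, red, green, blue; 384x512 float32, mm along the optical axis (not along the pixel's ray), 0 where there is no reading.
- viewer.camera_model(name): a dict with "fx", "fy", "cx", "cy" (pixels), "T" (4x4, takes a point from camera to world coordinates). Camera axes: x right, y down, z forward; pixel columns grow to the right and rows downward; lengths in mm; the calibration is good to about 2 mm. A picture is of the moment at which its call begins: read the wrist's pose just before it. camera_model takes no time and is no camera call; for the wrist camera it gives the pose at the moment of the call.
- ctrl.finish_job(): hands the job in; it is judged then, once.
Trained networks look in the newest picture that a camera, given by its name, has taken for a name from the list of things; names that differ only in an ending like _2 or _b are one class to them, and where a whole thing is asked for, a point or a joint stands for the part that bears it (a point fixed in the world has none). Each returns a list of dicts, best first, with "score" (0 to 1); they miss things now and then, are a little off and sometimes report something else, mostly with a low value. They report only what shows in the picture. A call takes as long as a camera call. They do not tell look-alikes from the thing itself.
- silhouettes(camera, target): "pixels" (384x512 bool, what is visible of it) and "xy" ([column, row] in pixels, amid what is visible of it).
The state is a dict: "clock": time; "qpos": joint angles; "qd": joint speeds; "tau": joint torques, N m; "eef_pos": TCP position; "tool_rot": TCP orientation; "force": force on the tool from outside, world axes, zero at the start; "torque": the same for the moment, N m; "width": finger opening in mm; "gripper_force": force on a finger pad.
Only numpy, scipy, OpenCV 4.12 (cv2) and the standard library are available. Lean on these libraries where they do the work, as an engineer would, in place of code of your own. Each camera call takes 0.05 s, during which the arm holds its last target. There are 200 camera calls.

## Working session

There is one attempt and no reset: what is moved stays moved. The work goes in short steps, Python scripts to look and compute and a shell command to move; the robot and the scene stay as the last step left them, time stands still between calls to the robot, and variables do not carry over. Pictures are saved under pics/ and viewed, at most 10 in all, crops included, and the job is handed in when it is done.

```bash
mkdir -p pics; ls; cat > h.py <<'E'
import numpy as np, cv2
from cell import ctrl, viewer, silhouettes
def world(cam,d,m=None,M=None):
    M=M or viewer.camera_model(cam)
    v,u=np.nonzero((d>0) if m is None else (m&(d>0)))
    z=d[v,u]; P=np.stack([(u-M['cx'])/M['fx']*z,(v-M['cy'])/M['fy']*z,z,np.ones_like(z)])
    return (np.array(M['T'])@P)[:3].T,u,v
def save(n,p,s=1): cv2.imwrite('pics/'+n,cv2.resize(p[:,:,::-1],None,fx=s,fy=s,interpolation=cv2.INTER_CUBIC))
E
python3 - <<'E'
from h import *
s=ctrl.read_state(); print(s)
ims=[]
for c in('scene','top'):
    p,d=viewer.get_image(c); np.save(c+'.npy',d); np.save(c+'p.npy',p); save(c+'.png',p,1.5)
    for t in('toggle','grey_key','rack','stand'):
        for r in silhouettes(c,t):
            P,u,v=world(c,d,r['pixels'])
            if len(P)<5: continue
            print(c,t,round(r['score'],2),np.round(r['xy']),len(P),'med',np.median(P,0).round(),'lo',np.percentile(P,3,0).round(),'hi',np.percentile(P,97,0).round())
E
```

```text
pics
{'clock': 0.0, 'qpos': array([ 1.2481837 ,  0.6293236 ,  0.03843676,  1.51836089, -0.02705046,
        0.99632568, -0.02001559]), 'qd': array([ 0.00087353, -0.00032085,  0.00100167,  0.00191878, -0.00086245,
       -0.00014242, -0.0007224 ]), 'tau': array([-2.47018152e-04, -5.63408697e+01,  1.22584932e+00, -1.93447798e+01,
        1.09063342e-02,  1.06571533e-02,  2.05586093e-05]), 'eef_pos': array([ 164.99376519, -628.09766459,  249.40583505]), 'tool_rot': array([-3.13969220e+00, -2.13486310e-05,  2.56773917e-01]), 'force': array([-0.45401475,  0.02620505,  0.92693167]), 'torque': array([-0.00473171,  0.04495943, -0.05839162]), 'gripper_force': 0.0, 'width': 85.30551311958578}
scene toggle 0.73 [181. 177.] 266 med [ 365. -109.  100.] lo [ 334. -119.    6.] hi [393. -97. 121.]
scene toggle 0.69 [277. 182.] 2934 med [617.  77.  48.] lo [426. -51.   3.] hi [680. 183. 121.]
scene toggle 0.6 [167. 200.] 112 med [ 388. -194.   75.] lo [ 367. -199.    7.] hi [ 406. -187.   84.]
scene toggle 0.52 [204. 200.] 181 med [ 478. -130.   76.] lo [ 370. -140.   -1.] hi [501. -43.  90.]
scene g
[... 196 characters left out ...]
33.]
scene stand 0.64 [273. 184.] 2924 med [618.  76.  49.] lo [434. -51.   4.] hi [680. 182. 121.]
top toggle 0.62 [296. 226.] 50 med [ 479. -127.   88.] lo [ 463. -135.   81.] hi [ 495. -121.   92.]
top toggle 0.59 [285. 268.] 187 med [ 360. -103.  119.] lo [ 332. -116.   55.] hi [391. -92. 124.]
top grey_key 0.74 [310. 223.] 822 med [ 491. -175.   30.] lo [ 451. -249.   20.] hi [ 530. -103.   35.]
top grey_key 0.59 [326. 216.] 108 med [ 508. -223.   86.] lo [ 490. -233.   11.] hi [ 528. -214.   92.]
top rack 0.77 [307. 225.] 750 med [ 490. -175.   30.] lo [ 454. -247.   24.] hi [ 528. -104.   35.]
top stand 0.88 [216. 201.] 4233 med [558. 107.  37.] lo [423. -28.   4.] hi [665. 194. 122.]
```

View pics/scene.png

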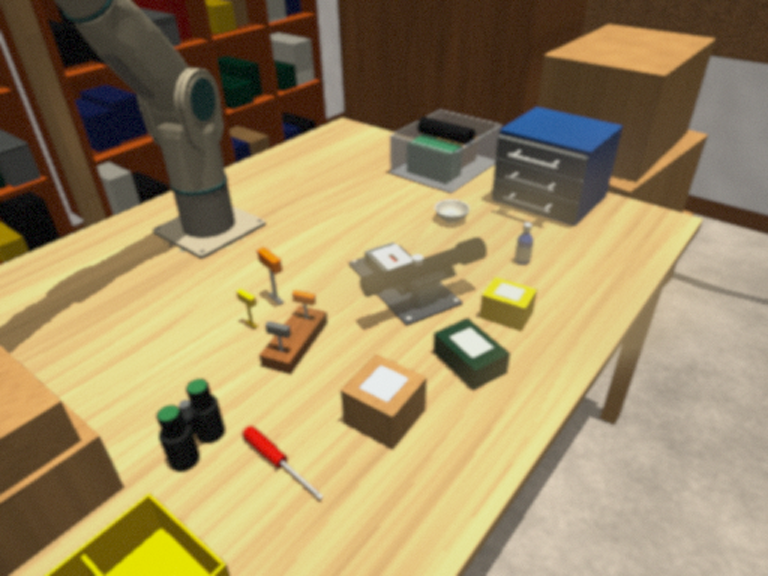

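```bash
python3 - <<'E'
from h import *
p=np.load('topp.npy'); save('topcrop.png',p[120:310,130:380],3.1)
c=np.load('scenep.npy'); 
E
```

```text
(no output)
```

View pics/topcrop.png

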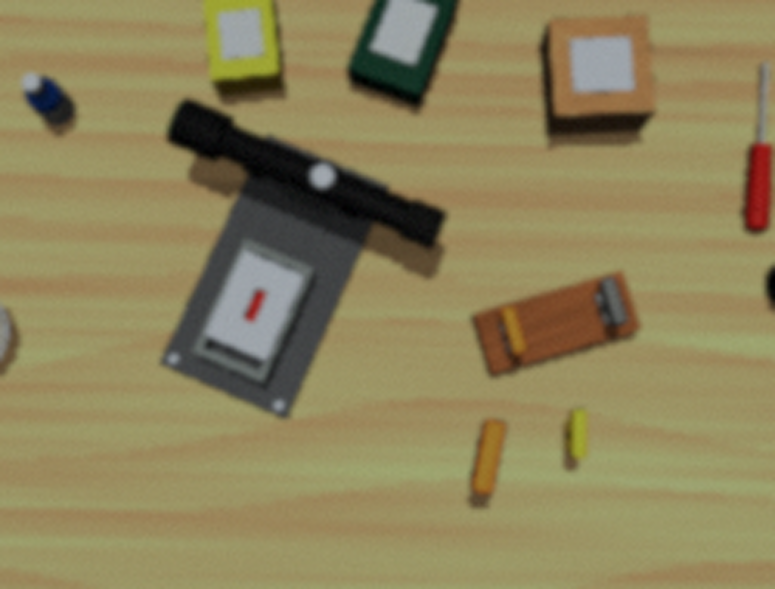

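The scene shows these candidates:
- Orange handle in the rack, scene (304,297), crop (512,330). It is 82–90 mm high.
- Larger free-standing orange toggle, scene (268,260), crop (488,458). It is about 120 mm high.
- Small yellow toggle, scene (247,297), crop (578,435).

The orange one in the rack is the toggle, because it is the smaller orange one and sits in a socket. The grey key is at crop (612,300), and the slot shows red at crop (255,305).

```bash
python3 - <<'E'
from h import *
p=np.load('topp.npy'); d=np.load('top.npy'); M=viewer.camera_model('top')
print(M['fx'],np.round(M['T'],3).tolist()); W=viewer.camera_model('wrist'); print('wrist',W['fx'],np.round(W['T'],3).tolist())
P,u,v=world('top',d); 
def rect(n,box,zl,zh):
    m=(P[:,0]>box[0])&(P[:,0]<box[1])&(P[:,1]>box[2])&(P[:,1]<box[3])&(P[:,2]>zl)&(P[:,2]<zh)
    q=P[m]; r=cv2.minAreaRect(q[:,:2].astype(np.float32)); 
    c=q[:,:2]-q[:,:2].mean(0); w,V=np.linalg.eigh(c.T@c); print(n,len(q),r,'mean',q.mean(0).round(1),'major',np.degrees(np.arctan2(V[1,1],V[0,1])).round(1))
rect('rack',(440,550,-265,-90),22,40)
rect('tog',(450,510,-150,-100),70,100)
rect('grey',(470,550,-250,-200),70,100)
rect('big',(310,420,-130,-80),100,140)
rect('plate',(420,640,-40,200),38,55)
rect('base',(400,600,-60,220),3,15)
rect('tele',(500,700,-60,250),70,135)
hsv=cv2.cvtColor(p,cv2.COLOR_RGB2HSV); U=np.zeros(d.shape,bool); U[:]= ((hsv[...,0]<8)|(hsv[...,0]>172))&(hsv[...,1]>140); U[:, :190]=0;U[:,240:]=0;U[:200]=0;U[240:]=0
Q=world('top',d,U)[0]; print('slot',len(Q),Q.mean(0),np.median(Q,0))
E
```

```text
400.4632708040359 [[0.022, -0.983, 0.18, 358.817], [-1.0, -0.022, 0.001, -27.159], [0.003, -0.18, -0.984, 1258.698], [0.0, 0.0, 0.0, 1.0]]
wrist 300.58973444479386 [[0.255, -0.931, -0.261, 231.571], [-0.967, -0.245, -0.069, -611.338], [0.0, 0.27, -0.963, 374.033], [0.0, 0.0, 0.0, 1.0]]
rack 821 ((494.4051818847656, -176.67063903808594), (62.26014709472656, 156.36172485351562), 17.45255470275879) mean [ 492.4 -174.3   30.4] major 107.3
tog 82 ((479.2919921875, -128.9109649658203), (45.20543670654297, 14.204769134521484), 16.275991439819336) mean [ 478.9 -128.4   86.9] major -163.6
grey 88 ((509.21929931640625, -224.14788818359375), (44.98870849609375, 15.054967880249023), 15.682230949401855) mean [ 508.6 -223.3   86.4] major -162.2
big 180 ((361.2693176269531, -104.48051452636719), (20.17695426940918, 65.98452758789062), 79.33216857910156) mean [ 361.1 -103.9  118.2] major 168.8
plate 867 ((525.9120483398438, 112.3551025390625), (76.77518463134766, 182.42227172851562), 68.14126586914062) mean [502.1 121.4  45.2] major 156.9
base 2231 ((499.919677734375, 80.05461120605469), (200.09107971191406, 279.2153625488281), 0.15911684930324554) mean [504.3  99.6   7.8] major 117.1
tele 1206 ((619.43896484375, 71.9410400390625), (276.10015869140625, 46.953147888183594), 66.9090805053711) mean [620.9  76.1 113.4] major 68.1
slot 17 [501.34590898 123.85648693  39.32618025] [502.22421522 123.23559574  38.47220962]
```

```bash
cat >> h.py <<'E'
from scipy.spatial.transform import Rotation as R
def go(x,y,z,yawdeg):
    s=ctrl.read_state(); A=R.from_euler('xyz',s['tool_rot']); B=R.from_euler('xyz',[np.pi,0,np.radians(yawdeg)])
    print('xyz',A.inv().apply(np.array([x,y,z])-s['eef_pos']).round(1),'ang',(A.inv()*B).as_rotvec().round(3),'yaw',np.degrees(s['tool_rot'][2]).round(2))
E
python3 -c "
from h import *
go(479,-129,250,17)"
```

```text
xyz [ 4.305e+02 -4.036e+02  3.000e-01] ang [-0.   -0.   -0.04] yaw 14.71
```

```bash
python3 -m creep '[{"jaw":1,"xyz":[43,-40,0],"angular":[0,0,-0.01]},{"jaw":1,"xyz":[86,-81,0],"angular":[0,0,-0.02]},{"jaw":1,"xyz":[129,-121,0],"angular":[0,0,-0.03]},{"jaw":0.6,"xyz":[172,-161,0],"angular":[0,0,-0.04]},{"jaw":0.4,"xyz":[215,-202,0],"angular":[0,0,-0.04]},{"jaw":0.4,"xyz":[258,-242,0],"angular":[0,0,-0.04]},{"jaw":0.4,"xyz":[301,-282,0],"angular":[0,0,-0.04]},{"jaw":0.4,"xyz":[344,-323,0],"angular":[0,0,-0.04]},{"jaw":0.4,"xyz":[387,-363,0],"angular":[0,0,-0.04]},{"jaw":0.4,"xyz":[431,-404,0],"angular":[0,0,-0.04]},{"jaw":0.4,"xyz":[431,-404,0],"angular":[0,0,-0.04]},{"jaw":0.4,"xyz":[431,-404,0],"angular":[0,0,-0.04]}]'
cat > look.py <<'E'
import sys
from h import *
print(ctrl.read_state()['eef_pos'].round(1))
M=viewer.camera_model('wrist'); p,d=viewer.get_image('wrist'); save(sys.argv[1],p,1.5)
np.savez('w.npz',p=p,d=d,T=M['T'],k=[M['fx'],M['fy'],M['cx'],M['cy']])
for t in sys.argv[2:]:
    for r in silhouettes('wrist',t):
        P,_,_=world('wrist',d,r['pixels'],M)
        if len(P)<5: continue
        h=P[:,2].max(); print(t,round(r['score'],2),np.round(r['xy']),len(P),np.median(P,0).round(1))
        if t=='toggle':
            q=P[(P[:,2]>np.percentile(P[:,2],60)-8)]; print('  rect',cv2.minAreaRect(q[:,:2].astype(np.float32)),q.mean(0).round(1),np.percentile(q[:,2],[5,95]).round(1))
E
python3 look.py w1.png toggle grey_key
```

```text
clock: 2.0
eef_pos: [479.1, -128.9, 250.3]
tool_rot: [3.141, 0.001, 0.297]
force: [0.4, -0.7, -0.5]
width: 59.5
gripper_force: 0.0
[ 479.1 -128.9  250.3]
toggle 0.71 [201. 278.] 1543 [ 373.2 -107.1  118.2]
  rect ((394.30804443359375, -110.35110473632812), (21.931884765625, 131.1831817626953), 86.56806182861328) [ 367.8 -107.3  118.5] [114.5 119.9]
toggle 0.6 [281. 268.] 798 [ 387.4 -190.5   80.4]
  rect ((384.84375, -192.3278350830078), (13.950948715209961, 45.38582229614258), 88.94141387939453) [ 387.2 -191.3   81. ] [75.4 83.1]
toggle 0.59 [352. 175.] 1004 [ 510.8 -222.6   87. ]
  rect ((509.6963195800781, -224.43798828125), (45.24962615966797, 13.709712982177734), 17.907026290893555) [ 510.3 -223.2   87.1] [82.2 89.2]
grey_key 0.72 [349. 174.] 923 [ 510.8 -222.2   87.1]
grey_key 0.43 [78. 59.] 23356 [536.9  86.5  38. ]
```

View pics/w1.png

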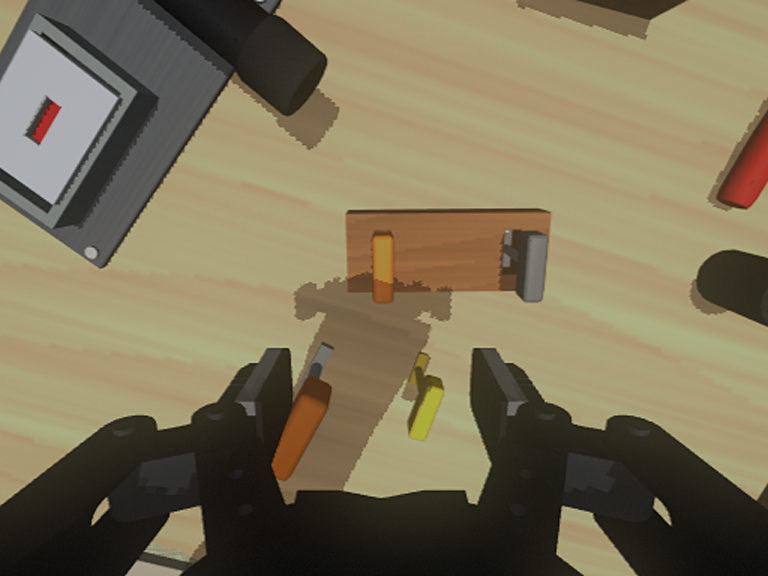

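The wrist picture shows the orange toggle in the rack at (383,267), the grey key at (535,267), the bigger orange look-alike at (302,428) and the yellow one at (426,408). The slot in the stand's plate is at (43,120). Next I take the toggle's pose from its colour, and the slot and plate poses too.

```bash
cat > an.py <<'E'
from h import *
z=np.load('w.npz'); p,d=z['p'],z['d']; M=dict(zip(('fx','fy','cx','cy'),z['k'])); M['T']=z['T']
hsv=cv2.cvtColor(p,cv2.COLOR_RGB2HSV); P,u,v=world('wrist',d,None,M); H=hsv[v,u]; 
def rect(n,m):
    q=P[m]
    if len(q)<8: print(n,len(q)); return
    c=q[:,:2]-q[:,:2].mean(0); w,V=np.linalg.eigh(c.T@c); (cx,cy),(a,b),t=cv2.minAreaRect(q[:,:2].astype(np.float32))
    print(n,len(q),'rect',np.round([cx,cy,a,b,t],1),'mean',q.mean(0).round(1),'pca',np.degrees(np.arctan2(V[1,1],V[0,1])).round(1))
near=lambda x,y,r:np.hypot(P[:,0]-x,P[:,1]-y)<r
rect('tog',near(479,-129,40)&(P[:,2]>60)&(P[:,2]<100))
rect('togtop',near(479,-129,40)&(P[:,2]>84)&(P[:,2]<100))
rect('grey',near(509,-224,40)&(P[:,2]>80)&(P[:,2]<100))
rect('rack',near(494,-177,95)&(P[:,2]>27)&(P[:,2]<33))
rect('plate',near(500,120,75)&(P[:,2]>43.5)&(P[:,2]<49))
rect('block',near(500,120,85)&(P[:,2]>37.5)&(P[:,2]<42))
red=((H[:,0]<8)|(H[:,0]>172))&(H[:,1]>150)
rect('redslot',near(500,120,60)&red)
E
python3 an.py
```

```text
tog 658 rect [ 480.1 -129.8   45.3   13.    17. ] mean [ 481.5 -129.2   87.2] pca -162.8
togtop 628 rect [ 480.1 -129.8   45.3   13.    16.8] mean [ 480.6 -129.5   87.7] pca -162.8
grey 715 rect [ 509.8 -224.9   45.3   14.5   17.7] mean [ 510.4 -223.4   87.2] pca -162.8
rack 5472 rect [ 494.4 -177.6   62.3  156.5   17.8] mean [ 495.1 -170.7   30.2] pca 109.8
plate 5321 rect [501.8 121.1  67.7  92.8  68. ] mean [505.7 116.5  46. ] pca 172.9
block 2072 rect [497.4 122.8  77.7 123.   68.1] mean [504.5 106.1  39.8] pca 171.8
redslot 202 rect [501.1 123.3  11.4  30.8  58.4] mean [501.6 123.4  38.1] pca 157.4
```

```bash
python3 -m creep '[{"jaw":0.2,"xyz":[1,1,40],"angular":[0,0,0]},{"jaw":0.2,"xyz":[1,1,80],"angular":[0,0,0]},{"jaw":0.2,"xyz":[1,1,115],"angular":[0,0,0]},{"jaw":0.2,"xyz":[1,1,140],"angular":[0,0,0]},{"jaw":0.2,"xyz":[1,1,158],"angular":[0,0,0]},{"jaw":0.2,"xyz":[1,1,172],"angular":[0,0,0]},{"jaw":0.2,"xyz":[1,1,172],"angular":[0,0,0]},{"jaw":-1,"xyz":[1,1,172],"angular":[0,0,0]},{"jaw":-1,"xyz":[1,1,172],"angular":[0,0,0]},{"jaw":-1,"xyz":[1,1,172],"angular":[0,0,0]},{"jaw":-1,"xyz":[1,1,172],"angular":[0,0,0]},{"jaw":-1,"xyz":[1,1,172],"angular":[0,0,0]}]'; python3 -m creep '[{"jaw":-1,"xyz":[0,0,0],"angular":[0,0,0]},{"jaw":-1,"xyz":[0,0,0],"angular":[0,0,0]}]'
```

```text
clock: 3.65
eef_pos: [481.2, -129.3, 79.2]
tool_rot: [3.141, -0.001, 0.297]
force: [-0.2, 0.2, 6.8]
width: 13.2
gripper_force: 59.1
clock: 3.9
eef_pos: [481.2, -129.3, 79.2]
tool_rot: [3.141, -0.001, 0.297]
force: [-0.7, 0.1, 6.4]
width: 13.2
gripper_force: 59.1
```

```bash
python3 -m creep '[{"jaw":-1,"xyz":[0,0,-10],"angular":[0,0,0]},{"jaw":-1,"xyz":[0,0,-25],"angular":[0,0,0]},{"jaw":-1,"xyz":[0,0,-50],"angular":[0,0,0]},{"jaw":-1,"xyz":[0,0,-80],"angular":[0,0,0]},{"jaw":-1,"xyz":[8,-32,-80],"angular":[0,0,0.1]},{"jaw":-1,"xyz":[17,-70,-80],"angular":[0,0,0.2]},{"jaw":-1,"xyz":[27,-110,-80],"angular":[0,0,0.3]},{"jaw":-1,"xyz":[36,-150,-80],"angular":[0,0,0.4]},{"jaw":-1,"xyz":[46,-190,-80],"angular":[0,0,0.5]},{"jaw":-1,"xyz":[55,-230,-80],"angular":[0,0,0.6]},{"jaw":-1,"xyz":[62,-258,-80],"angular":[0,0,0.686]},{"jaw":-1,"xyz":[62,-258,-80],"angular":[0,0,0.686]}]'; python3 -m creep '[{"jaw":-1,"xyz":[0,0,0],"angular":[0,0,0]},{"jaw":-1,"xyz":[0,0,0],"angular":[0,0,0]}]'
python3 look.py w2.png; python3 an.py | grep -E 'plate|block|red'
```

```text
clock: 5.4
eef_pos: [464.2, 138.9, 159.0]
tool_rot: [-3.14, 0.0, -0.384]
force: [-0.1, -0.5, -0.0]
width: 13.3
gripper_force: 58.5
clock: 5.65
eef_pos: [464.6, 134.4, 158.6]
tool_rot: [3.141, -0.0, -0.391]
force: [-0.2, -0.3, -0.3]
width: 13.1
gripper_force: 58.5
[464.6 134.4 158.6]
plate 9282 rect [502.  121.2  66.2  92.2  68. ] mean [505.  120.1  46.1] pca 157.6
block 3707 rect [497.8 122.9  76.3 122.   67.9] mean [506.6 119.3  39.9] pca 158.5
redslot 100 rect [501.4 121.1   9.1  30.8  67.2] mean [498.6 122.   38.2] pca 153.9
```

View pics/w2.png

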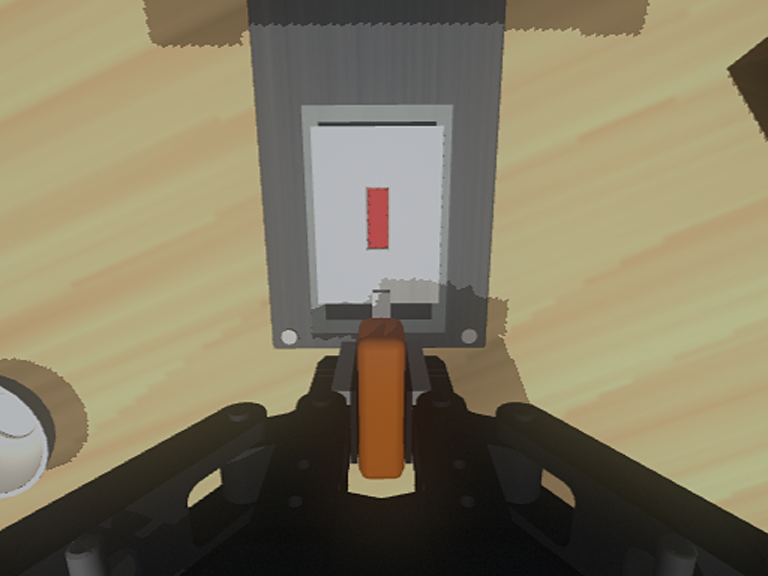

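The slot shows red at (377,218) in line with the held toggle: handle at (381,398), crossbar end at (381,297). I compute the slot centre on the plate's top plane, and where the toggle sits in the hand.

```bash
cat > slot.py <<'E'
from an import *
T=np.array(M['T']); g=p[...,:].astype(int)
c0,c1,r0,r1=[int(a/1.5) for a in(335,425,165,270)]
sat=hsv[r0:r1,c0:c1,1]; val=hsv[r0:r1,c0:c1,2]; m=((sat>70)|(val<np.median(val)*0.7)).astype(np.uint8)
n,l,st,ce=cv2.connectedComponentsWithStats(m); k=1+np.argmax(st[1:,4]); vv,uu=np.nonzero(l==k); uu=uu+c0; vv=vv+r0
def plane(u,v,h):
    r=T[:3,:3]@np.stack([(u-M['cx'])/M['fx'],(v-M['cy'])/M['fy'],np.ones(len(u))]); s=(h-T[2,3])/r[2]; return (T[:3,3:]+r*s).T
q=plane(uu,vv,46)[:,:2]; a=np.radians(-22.1); ex=np.array([np.cos(a),np.sin(a)]); ey=np.array([-ex[1],ex[0]])
for h in(46,40):
    q=plane(uu,vv,h)[:,:2]; print('slot h',h,len(uu),'u',uu.min(),uu.max(),'v',vv.min(),vv.max(),'along x',np.percentile(q@ex,[1,99]).round(1),'y',np.percentile(q@ey,[1,99]).round(1),'rect',cv2.minAreaRect(q.astype(np.float32)))
s=ctrl.read_state(); t=s['eef_pos'][:2]; print('tcp x,y in stand axes',(t@ex).round(1),(t@ey).round(1),'plate',(np.array([502,121.2])@ex).round(1),(np.array([502,121.2])@ey).round(1),'block',(np.array([497.8,122.9])@ex).round(1),(np.array([497.8,122.9])@ey).round(1))
m=(P[:,2]>110)&(H[:,1]>150)&near(*t,45); rect('handle',m); q=P[m]; print('handle',np.percentile(q@np.r_[ex,0],[1,99]),np.percentile(q@np.r_[ey,0],[1,99]),np.percentile(q[:,2],[1,10,50,90,99]).round(1))
A=np.c_[q[:,:2]-t,np.ones(len(q))]; top=q[:,2]>np.median(q[:,2])-4; co=np.linalg.lstsq(A[top],q[top,2],rcond=None)[0]; print('top plane slope x,y deg',np.degrees(co[:2]@ex).round(2),np.degrees(co[:2]@ey).round(2),co[2].round(1))
m=near(*t,30)&(P[:,2]<100)&(P[:,2]>70); q=P[m]; print('bar',len(q),np.percentile(q@np.r_[ex,0],[1,50,99]).round(1),np.percentile(q@np.r_[ey,0],[1,50,99]).round(1),np.percentile(q[:,2],[1,50,99]).round(1))
E
python3 slot.py|grep -vE '^(tog|grey|rack|redsl)'
```

```text
plate 9282 rect [502.  121.2  66.2  92.2  68. ] mean [505.  120.1  46.1] pca 157.6
block 3707 rect [497.8 122.9  76.3 122.   67.9] mean [506.6 119.3  39.9] pca 158.5
slot h 46 563 u 244 258 v 125 165 along x [404.4 435.1] y [295.8 306.1] rect ((502.46630859375, 121.063720703125), (10.843648910522461, 31.20662498474121), 67.85993957519531)
slot h 40 563 u 244 258 v 125 165 along x [403.3 434.8] y [295.7 306.3] rect ((501.814453125, 121.38591003417969), (11.11884880065918, 31.99864959716797), 67.85994720458984)
tcp x,y in stand axes 379.9 299.4 plate 419.5 301.2 block 415.0 301.2
handle 2839 rect [463.8 135.2  15.3  45.1  66.8] mean [465.1 134.2 167.3] pca 157.7
handle [357.42478918 400.72949653] [292.89469353 305.90507967] [165.1 166.3 167.4 168.2 170.2]
top plane slope x,y deg -0.32 -0.94 167.4
bar 226 [381.7 388.2 393.4] [295.8 299.5 303.1] [87.9 92.4 93.7]
```

```bash
python3 -m creep '[{"jaw":-1,"xyz":[12,-1,0],"angular":[0,0,-0.005]},{"jaw":-1,"xyz":[27,-1.7,0],"angular":[0,0,-0.005]},{"jaw":-1,"xyz":[37,-1.7,5],"angular":[0,0,-0.005]},{"jaw":-1,"xyz":[40.5,-1.7,15],"angular":[0,0,-0.005]},{"jaw":-1,"xyz":[40.5,-1.7,25],"angular":[0,0,-0.005]},{"jaw":-1,"xyz":[40.5,-1.7,32],"angular":[0,0,-0.005]},{"jaw":-1,"xyz":[40.5,-1.7,32],"angular":[0,0,-0.005]},{"jaw":-1,"xyz":[40.5,-1.7,32],"angular":[0,0,-0.005]},{"jaw":-1,"xyz":[40.5,-1.7,32],"angular":[0,0,-0.005]}]'
python3 -c "
from h import *
s=ctrl.read_state(); t=s['eef_pos'][:2]; a=np.radians(-22.1); print(t@[np.cos(a),np.sin(a)],t@[-np.sin(a),np.cos(a)],s['eef_pos'],s['force'])"
```

```text
clock: 6.82
eef_pos: [502.8, 122.1, 126.7]
tool_rot: [-3.141, -0.001, -0.384]
force: [0.2, -0.2, -0.8]
width: 12.5
gripper_force: 58.5
419.90277208606307 302.2448457753282 [502.76378491 122.06089213 126.66127175] [ 0.18620981 -0.21660328 -0.77209537]
```

```bash
for i in 1 2 3; do python3 -m creep '[{"jaw":-1,"xyz":[0,0,0],"angular":[0,0,0]}]'|grep -E 'eef|rot'; done
python3 look.py w3.png; python3 slot.py|grep -E 'handle|bar|tcp|slope'
```

```text
eef_pos: [502.7, 122.0, 126.6]
tool_rot: [-3.141, -0.0, -0.384]
eef_pos: [502.7, 122.0, 126.5]
tool_rot: [-3.141, -0.0, -0.384]
eef_pos: [502.7, 121.9, 126.4]
tool_rot: [-3.141, -0.0, -0.384]
[502.7 121.9 126.4]
tcp x,y in stand axes 419.8 302.0 plate 419.5 301.2 block 415.0 301.2
handle 2809 rect [501.4 122.3  13.7  45.2  68. ] mean [502.9 121.8 135.1] pca 158.4
handle [397.26902875 440.54919967] [295.68159571 308.61330768] [132.8 134.1 135.1 135.9 138. ]
top plane slope x,y deg -0.28 -1.34 135.1Traceback (most recent call last):
  File "slot.py", line 14, in <module>
    m=near(*t,30)&(P[:,2]<100)&(P[:,2]>70); q=P[m]; print('bar',len(q),np.percentile(q@np.r_[ex,0],[1,50,99]).round(1),np.percentile(q@np.r_[ey,0],[1,50,99]).round(1),np.percentile(q[:,2],[1,50,99]).round(1))
                                                                       ~~~~~~~~~~~~~^^^^^^^^^^^^^^^^^^^^^^^^^
    return _quantile_unchecked(
        a, q, axis, out, overwrite_input, method, keepdims, weights)
    return _ureduce(a,
                    func=_quantile_ureduce_func,
    ...<5 lines>...
                    overwrite_input=overwrite_input,
                    method=method)
    r = func(a, **kwargs)
    result = _quantile(arr,
                       quantiles=q,
    ...<2 lines>...
                       out=out,
                       weights=wgt)
    slices_having_nans = np.isnan(arr[-1, ...])
                                  ~~~^^^^^^^^^
IndexError: index -1 is out of bounds for axis 0 with size 0
```

View pics/w3.png

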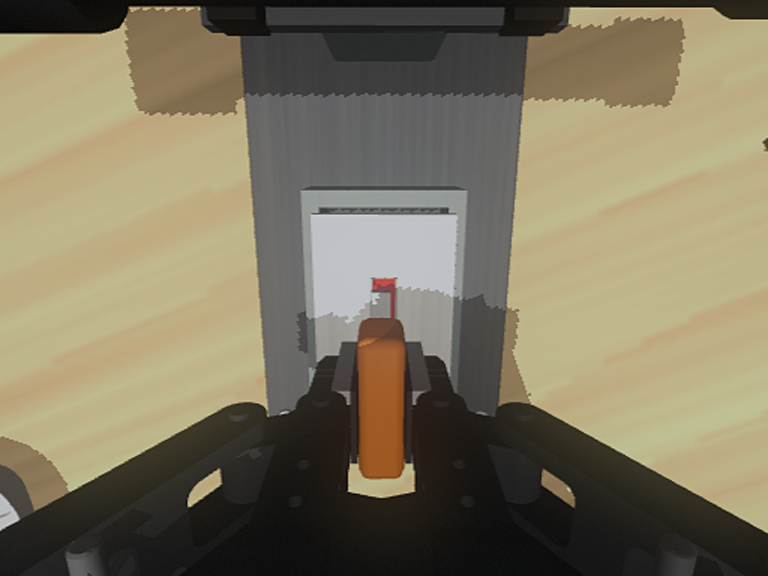

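The picture shows the bar end at (381,300), and the slot's red edge shows more to its right, at (394,300). The toggle therefore needs about 1 mm more in tool +y and 0.8 mm in tool +x.

```bash
python3 -m creep '[{"jaw":-1,"xyz":[0.8,0.9,0],"angular":[0,0,0]},{"jaw":-1,"xyz":[0.8,0.9,3],"angular":[0,0,0]},{"jaw":-1,"xyz":[0.8,0.9,3],"angular":[0,0,0]},{"jaw":-1,"xyz":[0.8,0.9,3],"angular":[0,0,0]},{"jaw":-1,"xyz":[0.8,0.9,3],"angular":[0,0,0]},{"jaw":-1,"xyz":[0.8,0.9,3],"angular":[0,0,0]}]'
sed -i 's/^m=near.*$//' slot.py
cat > st.py <<'E'
from h import *
s=ctrl.read_state(); t=s['eef_pos'][:2]; a=np.radians(-22.1); ex=np.array([np.cos(a),np.sin(a)]); ey=np.array([-ex[1],ex[0]]); f=s['force'][:2]
print('stand x,y',(t@ex).round(2),(t@ey).round(2),'z',s['eef_pos'][2].round(2),'origin z',(s['eef_pos'][2]-73.1).round(1),'F',(f@ex).round(1),(f@ey).round(1),s['force'][2].round(1),'T',s['torque'].round(2),'yaw',np.degrees(s['tool_rot'][2]).round(2),'q7',s['qpos'][6].round(2),'w',s['width'].round(1),'t',s['clock'])
E
python3 st.py;  python3 look.py w4.png; python3 slot.py|grep -E 'handle|tcp|slope'
```

```text
clock: 8.0
eef_pos: [503.1, 120.8, 123.4]
tool_rot: [-3.142, -0.0, -0.384]
force: [0.6, -0.4, -0.8]
width: 13.0
gripper_force: 58.5
[503.1 120.8 123.4]
tcp x,y in stand axes 420.6 301.2 plate 419.5 301.2 block 415.0 301.2
handle 2769 rect [501.8 121.5  13.7  45.   68.9] mean [503.1 120.7 132.1] pca 158.1
handle [398.16192316 440.98617396] [294.78503331 307.69296975] [130.1 131.1 132.1 132.9 134.9]
top plane slope x,y deg -0.09 -1.15 132.1Traceback (most recent call last):
  File "st.py", line 3, in <module>
    print('stand x,y',(t@ex).round(2),(t@ey).round(2),'z',s['eef_pos'][2].round(2),'origin z',(s['eef_pos'][2]-73.1).round(1),'F',(f@ex).round(1),(f@ey).round(1),s['force'][2].round(1),'T',s['torque'].round(2),'yaw',np.degrees(s['tool_rot'][2]).round(2),'q7',s['qpos'][6].round(2),'w',s['width'].round(1),'t',s['clock'])
                                                                                                                                                                                                                                                                                             ^^^^^^^^^^^^^^^^
AttributeError: 'float' object has no attribute 'round'
```

```bash
sed -i "s/s\['width'\].round(1)/round(s['width'],1)/" st.py
python3 -m creep '[{"jaw":-1,"xyz":[0,0,2],"angular":[0,0,0]},{"jaw":-1,"xyz":[0,0,4],"angular":[0,0,0]},{"jaw":-1,"xyz":[0,0,5.5],"angular":[0,0,0]},{"jaw":-1,"xyz":[0,0,6.5],"angular":[0,0,0]},{"jaw":-1,"xyz":[0,0,6.5],"angular":[0,0,0]}]'; python3 st.py
```

```text
clock: 8.68
eef_pos: [503.0, 120.8, 116.7]
tool_rot: [3.141, 0.0, -0.384]
force: [-0.8, 0.2, -1.0]
width: 13.1
gripper_force: 58.5
stand x,y 420.57 301.12 z 116.73 origin z 43.6 F -0.8 -0.2 -1.0 T [-0.02 -0.04 -0.01] yaw -22.01 q7 -2.01 w 13.1 t 8.675
```

```bash
python3 -m creep '[{"jaw":-1,"xyz":[0,0,2],"angular":[0,0,0]},{"jaw":-1,"xyz":[0,0,4],"angular":[0,0,0]},{"jaw":-1,"xyz":[0,0,6],"angular":[0,0,0]},{"jaw":-1,"xyz":[0,0,8],"angular":[0,0,0]},{"jaw":-1,"xyz":[0,0,8],"angular":[0,0,0]}]'; python3 st.py
```

```text
clock: 9.3
eef_pos: [503.0, 120.8, 108.9]
tool_rot: [-3.141, -0.0, -0.384]
force: [-1.1, 0.3, 2.5]
width: 13.1
gripper_force: 59.0
stand x,y 420.62 301.16 z 108.9 origin z 35.8 F -1.1 -0.2 2.5 T [-0.02  0.18  0.02] yaw -22.02 q7 -2.01 w 13.1 t 9.3
```

```bash
python3 -m creep '[{"jaw":-1,"xyz":[0,0,2],"angular":[0,0,0]},{"jaw":-1,"xyz":[0,0,3.5],"angular":[0,0,0]},{"jaw":-1,"xyz":[0,0,5],"angular":[0,0,0]},{"jaw":-1,"xyz":[0,0,5],"angular":[0,0,0]},{"jaw":-1,"xyz":[0,0,5],"angular":[0,0,0]}]'; python3 st.py
```

```text
clock: 9.93
eef_pos: [503.0, 120.8, 104.0]
tool_rot: [-3.141, -0.0, -0.384]
force: [-1.1, -0.2, 5.7]
width: 12.8
gripper_force: 59.4
stand x,y 420.64 301.17 z 104.0 origin z 30.9 F -0.9 -0.6 5.7 T [-0.1   0.33  0.07] yaw -22.02 q7 -2.0 w 12.8 t 9.925
```

```bash
python3 -m creep '[{"jaw":-1,"xyz":[0,0,1.5],"angular":[0,0,0]},{"jaw":-1,"xyz":[0,0,2.9],"angular":[0,0,0]},{"jaw":-1,"xyz":[0,0,2.9],"angular":[0,0,0]},{"jaw":-1,"xyz":[0,0,2.9],"angular":[0,0,0]},{"jaw":-1,"xyz":[0,0,2.9],"angular":[0,0,0]}]'; python3 st.py
```

```text
clock: 10.55
eef_pos: [503.1, 120.8, 101.3]
tool_rot: [-3.141, -0.0, -0.384]
force: [-2.5, 0.3, 6.9]
width: 13.0
gripper_force: 59.6
stand x,y 420.67 301.16 z 101.3 origin z 28.2 F -2.5 -0.7 6.9 T [-0.08  0.3  -0.05] yaw -22.02 q7 -2.0 w 13.0 t 10.55
```

```bash
python3 -m creep '[{"jaw":-1,"xyz":[0,-0.1,0],"angular":[0,0,-0.08]},{"jaw":-1,"xyz":[0,-0.2,0],"angular":[0,0,-0.16]},{"jaw":-1,"xyz":[0,-0.2,0],"angular":[0,0,-0.16]},{"jaw":-1,"xyz":[0,-0.2,0],"angular":[0,0,-0.16]}]'; python3 st.py
```

```text
clock: 11.05
eef_pos: [503.7, 121.1, 101.4]
tool_rot: [-3.141, -0.001, -0.224]
force: [-0.9, 0.3, 8.1]
width: 13.0
gripper_force: 59.7
stand x,y 421.16 301.71 z 101.42 origin z 28.3 F -1.0 -0.0 8.1 T [0.   0.21 0.03] yaw -12.85 q7 -1.9 w 13.0 t 11.05
```

```bash
python3 -m creep '[{"jaw":-1,"xyz":[-0.1,0,0],"angular":[0,0,-0.14]},{"jaw":-1,"xyz":[-0.2,-0.1,0],"angular":[0,0,-0.28]},{"jaw":-1,"xyz":[-0.3,-0.2,0],"angular":[0,0,-0.42]},{"jaw":-1,"xyz":[-0.5,-0.3,0],"angular":[0,0,-0.56]},{"jaw":-1,"xyz":[-0.6,-0.3,0],"angular":[0,0,-0.7]},{"jaw":-1,"xyz":[-0.6,-0.3,0],"angular":[0,0,-0.7]}]'; python3 st.py
```

```text
clock: 11.8
eef_pos: [503.8, 121.8, 101.6]
tool_rot: [3.142, -0.003, 0.477]
force: [-0.4, -0.3, 7.3]
width: 13.2
gripper_force: 59.7
stand x,y 420.93 302.41 z 101.6 origin z 28.5 F -0.2 -0.5 7.3 T [0.04 0.05 0.02] yaw 27.32 q7 -1.45 w 13.2 t 11.8
```

```bash
python3 -m creep '[{"jaw":-1,"xyz":[-0.2,-0.2,0],"angular":[0,0,-0.14]},{"jaw":-1,"xyz":[-0.4,-0.3,0],"angular":[0,0,-0.28]},{"jaw":-1,"xyz":[-0.6,-0.5,0],"angular":[0,0,-0.42]},{"jaw":-1,"xyz":[-0.8,-0.7,0],"angular":[0,0,-0.56]},{"jaw":-1,"xyz":[-0.9,-0.8,0],"angular":[0,0,-0.71]},{"jaw":-1,"xyz":[-0.9,-0.8,0],"angular":[0,0,-0.71]},{"jaw":-1,"xyz":[-0.9,-0.8,0],"angular":[0,0,-0.71]},{"jaw":-1,"xyz":[-0.9,-0.8,0],"angular":[0,0,-0.71]}]'; python3 st.py; python3 look.py w5.png; python3 slot.py|grep -E 'handle|tcp|slope'
```

```text
clock: 12.8
eef_pos: [502.6, 122.2, 101.6]
tool_rot: [3.14, -0.002, 1.186]
force: [-0.1, -0.1, 7.4]
width: 13.2
gripper_force: 59.7
stand x,y 419.67 302.35 z 101.58 origin z 28.5 F -0.0 -0.1 7.4 T [-0.01 -0.08  0.02] yaw 67.94 q7 -0.98 w 13.2 t 12.8
[502.6 122.2 101.6]
tcp x,y in stand axes 419.7 302.3 plate 419.5 301.2 block 415.0 301.2
handle 1865 rect [502.5 120.8  43.8  12.9  67.9] mean [502.7 121.5 110.7] pca 68.4
handle [414.15994499 426.50287273] [280.25164283 321.94930141] [110.  110.1 110.6 111.3 112.9]
top plane slope x,y deg 1.54 -0.06 110.7
```

View pics/w5.png

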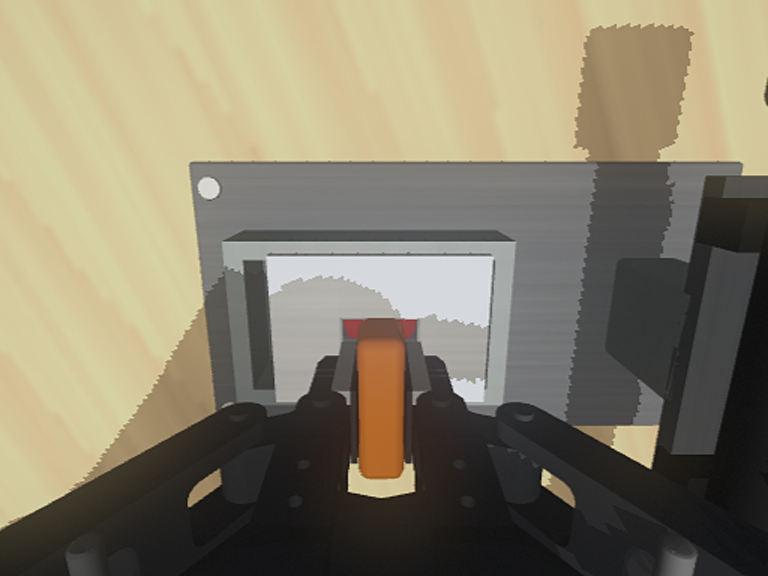

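The toggle stands centred and square: handle at (381,398), with red slot visible on both sides at (352,328) and (408,328). I ease it up toward the notch and then open.

```bash
python3 -m creep '[{"jaw":-1,"xyz":[0,0,-2],"angular":[0,0,0]},{"jaw":-1,"xyz":[0,0,-4],"angular":[0,0,0]},{"jaw":-1,"xyz":[0,0,-4],"angular":[0,0,0]},{"jaw":-1,"xyz":[0,0,-4],"angular":[0,0,0]}]'; python3 st.py
python3 -m creep '[{"jaw":-0.5,"xyz":[0,0,0],"angular":[0,0,0]},{"jaw":-0.2,"xyz":[0,0,0],"angular":[0,0,0]},{"jaw":-0.1,"xyz":[0,0,0],"angular":[0,0,0]},{"jaw":-0.1,"xyz":[0,0,0],"angular":[0,0,0]},{"jaw":-0.1,"xyz":[0,0,0],"angular":[0,0,0]}]'; python3 st.py;
```

```text
clock: 13.35
eef_pos: [502.6, 122.2, 105.4]
tool_rot: [3.14, -0.002, 1.186]
force: [0.3, 0.5, 6.3]
width: 12.8
gripper_force: 59.3
stand x,y 419.69 302.31 z 105.44 origin z 32.3 F 0.1 0.6 6.3 T [ 0.05 -0.06  0.02] yaw 67.94 q7 -0.98 w 12.8 t 13.35
clock: 13.98
eef_pos: [501.4, 121.7, 104.9]
tool_rot: [-3.142, 0.0, 1.186]
force: [-0.0, -0.6, -0.1]
width: 38.4
gripper_force: 0.0
stand x,y 418.74 301.36 z 104.87 origin z 31.8 F 0.2 -0.6 -0.1 T [ 0.04 -0.03  0.02] yaw 67.94 q7 -0.98 w 38.4 t 13.975
```

Released. I retreat straight up and check.

```bash
python3 -m creep '[{"jaw":-0.1,"xyz":[0,0,-10],"angular":[0,0,0]},{"jaw":-0.1,"xyz":[0,0,-25],"angular":[0,0,0]},{"jaw":-0.1,"xyz":[0,0,-50],"angular":[0,0,0]},{"jaw":-0.1,"xyz":[0,0,-80],"angular":[0,0,0]},{"jaw":-0.1,"xyz":[0,0,-110],"angular":[0,0,0]},{"jaw":-0.1,"xyz":[-30,0,-120],"angular":[0,0,0]},{"jaw":-0.1,"xyz":[-50,0,-120],"angular":[0,0,0]},{"jaw":-0.1,"xyz":[-50,0,-120],"angular":[0,0,0]},{"jaw":-0.1,"xyz":[-50,0,-120],"angular":[0,0,0]}]'; python3 look.py w6.png; cat > fin.py <<'E'
from an import *
rect('tog',near(502,121,40)&(P[:,2]>85)&(P[:,2]<130)&(H[:,1]>120))
q=P[near(502,121,40)&(P[:,2]>108)&(P[:,2]<130)&(H[:,1]>120)]; print(np.percentile(q[:,2],[5,50,95])); A=np.c_[q[:,:2]-q[:,:2].mean(0),np.ones(len(q))]; print('slope deg',np.degrees(np.linalg.lstsq(A,q[:,2],rcond=None)[0][:2]))
E
python3 fin.py|tail -3
```

```text
clock: 15.1
eef_pos: [482.8, 76.1, 224.7]
tool_rot: [-3.141, -0.001, 1.186]
force: [0.1, 1.0, -1.3]
width: 38.6
gripper_force: 0.0
[482.8  76.1 224.7]
tog 997 rect [502.1 120.5  44.9  12.6  68.4] mean [502.4 121.  114.9] pca 68.1
[113.54775448 114.97140871 116.04936751]
slope deg [-0.45340884 -0.0180234 ]
```

View pics/w6.png

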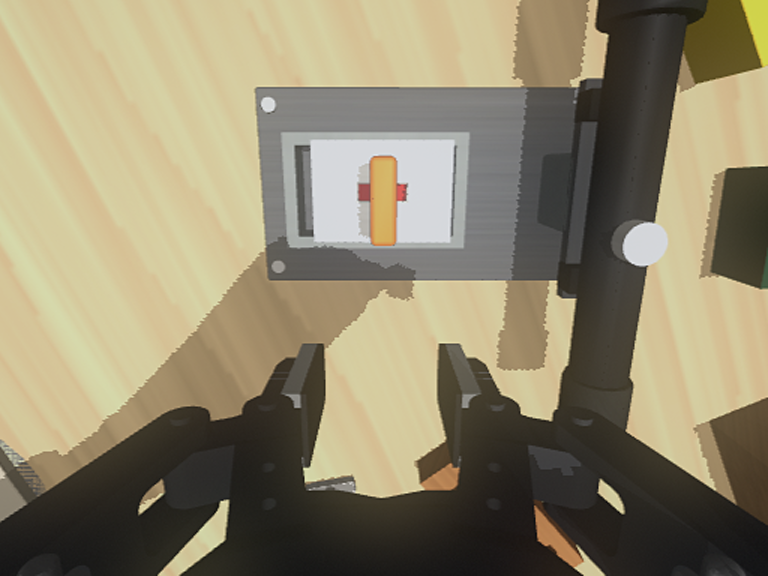

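The toggle stands upright at (383,200), square across the slot at (383,192). Its handle top is at 115 mm, so its origin is at 33 mm, the notch height. The gripper is clear of it.

```bash
python3 -c "
from cell import ctrl
print(ctrl.finish_job())"
```

```text
the job is handed in; nothing more can be done
None
```

The orange toggle is seated in the notch: upright, square across the slot and released, with the handle top at 115 mm as expected; the job was handed in at about 15 s, and the hand-in gave no verdict.

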